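Clamp a jar with the capstan

ROBOT

A 6-joint arm with a two-finger parallel gripper is mounted at the origin on a cart in front of the work surface, level with it; the furniture and walls round the work are solid. World frame = base frame: x ahead of the robot, y to its left, z up, the work surface at z = 0. Lengths are in m, angles in degrees, forces in N, time in s.
With the tool pointing down it reaches from about 0.425 to 0.925 m from the base axis. Payload 12.5 kg.
Tool frame: the origin (TCP) lies midway between the tips of the shut fingers; the grasp point (between the pads) lies 19 mm behind it (ctrl.pinch_z is the distance from the TCP to the grasp point, in m); y points along the fingers, z is the direction in which the jaws open and shut, and the axes are right-handed (so a half turn about y gives the same grasp; the last joint's range is limited). The gripper opens to 85 mm and grips with 20 to 120 N. Pads are 22 mm wide; open, the fingers measure 114 mm over their backs; the gripper's body (76 mm by 85 mm) begins 54 mm behind the grasp point. The pads swing forward as they close: fully open they stand 13 mm farther back than shut.
Start: joints at [-71.081, 28.126, 89.318, -0, 62.55, -6.05], TCP at [0.264, -0.567, 0.231] pointing down, gripper open.
Joint ranges: [-177.58, 177.58], [-47.91, 125.51], [2.72, 160], [-65.01, 245.01], [3.68, 167.84], [-153.87, 153.87]. Speed limits (degrees/s): [127.2, 127.2, 159.86, 180, 180, 180].

INTERFACE

Orientations are given as [roll, pitch, yaw] about the fixed x, y, z axes, in that order (R = Rz(yaw) Ry(pitch) Rx(roll)).
In Python, from plant import ctrl, optics gives the robot as it stands.
- The arm moves only by the tool move_arm, never from a script. Its argument "plan" is a list of rows, each an object of numbers: "dx", "dy", "dz": the shift along the tool's x, y, z in m; "rx", "ry", "rz": the turn, a rotation vector about the tool's x, y, z in degrees; "grip": the finger opening in m, from 0 to 0.0854. A call has exactly 5 rows; each row is the pose to reach, as a shift and turn from the pose commanded when the call began, along the tool's axes at that moment; what a row does not reach only later rows make up. A row lasts 1/10 s, in which the tool goes at most 50 mm and 8.59 degrees, less where a joint would pass 70% of its speed; a pose out of reach is approached as far as the arm can. A call with a gripper value outside its range is refused whole. The fingers move at their own pace and stop on an object; "newtons" is the grip in N (left out, the last holds). Time passes only in rows, so rows that repeat a pose let the fingers close, or fill a call up. It gives the time, the measured TCP pose, the force and the opening at its end, in the units of the state.
- ctrl.observe(): the state, without advancing time (a new reading comes with each control period).
- optics.snapshot(name): name is "side" or "top" or "wrist"; returns the picture (480x640x3 uint8, red, green, blue); there is no depth.
- optics.calibration(name): a dict with "intrinsics" (3x3 intrinsics, pixels), "world_from_camera" (4x4, takes a point from camera to world coordinates). Camera axes: x right, y up, looking along -z (the intrinsics and any distortion apply to the point x, -y, -z); pixel columns grow to the right and rows downward; lengths in m; the calibration is good to about 2 mm. A picture is of the moment at which its call begins: read the wrist's pose just before it. calibration takes no time and is no camera call; for the wrist camera it gives the pose at the moment of the call.
- ctrl.finish_job(): hands the job in, once; it reports no verdict.
The state is a dict: "t": time; "q": joint angles; "joint_velocities": joint speeds; "tau": joint torques, N m; "ee_pos": TCP position; "eef_rot": TCP orientation; "contact_force": force on the tool from outside, world axes, zero at the start; "torque": the same for the moment, N m; "finger_gap": finger opening in m.
Only numpy, scipy, OpenCV 4.12 (cv2) and the standard library are available. Lean on these libraries where they do the work, as an engineer would, in place of code of your own. Each camera call takes 0.05 s, during which the arm holds its last target.

TASK

Stand the amber glass jar that is by itself left of the jar clamp upright on the clamp's base plate, in the opening between the sliding jaw and the V-block, and let go of it. Then wind the capstan clockwise (seen from above) by pushing one spoke after another, until the jaw has slid the jar home and holds it firmly against both faces of the V-block, but gently: it is glass. Move the jaw only with the capstan, leave the other things alone, and let go of everything at the end.

Things in the scene. Friction and masses are not known exactly. Their poses are not given: they have to be found in the camera images.
- jar: Amber glass jar with black screw lid, 68 mm diameter, 78 mm high, 0.12 to 0.23 kg, standing by itself on the table to the left of the clamp; can be gripped round the glass body (68 mm). Origin: centre of its underside, z up.
- clamp_base: Fixed jar clamp: aluminium base plate 12 mm thick, 120 mm (x) by 350 mm (y). Origin: centre of its underside; x points away from the robot, y to the left (turned by the clamp's yaw). Capstan on the right half (base y = -85 mm), V-block on the left half; the jaw slides along base y between them. Jaw top 51 mm, V-block top 54 mm above the table.
- capstan_axis (a point): Centre of the capstan hub on its vertical axis, at the height of the spokes' centre lines, 75 mm above the table; axes as clamp_base (it does not turn). Hub radius 32 mm. Four level round spokes, 12 mm thick, with black ball ends of 20 mm diameter centred 82 mm from the axis.
- bridge_mid (a point): Middle of the top of the bearing bridge over the hub, 104 mm above the table. The bridge runs along clamp_base x: a bar 18 mm wide and 12 mm high on pillars 18 mm thick at x = +-110 mm (cap and nuts reach 108 mm). Fingers cannot pass it, so a spoke is pushed within the half circle on its right (-y) or left (+y), then the next one.
- capstan (a joint): Capstan angle in rad, 0 (jaw fully open) to 4.4, growing clockwise seen from above. Spoke k (0..3) points at k*90 degrees minus this angle, counted counter-clockwise from clamp_base x. Turns stiffly: about 3.6 N pushed 70 mm from the axis; drives the jaw 16 mm per rad. With the jar seated each further newton there puts about 4.4 N on the jar. Stays, and keeps its grip, where it is left.
- jaw: Sliding steel jaw, 60 mm wide, with a rubber-faced pad 48 mm wide and a rack. Origin: middle of the lower edge of its gripping face, 13 mm above the table; the face looks along its +y (towards the V-block), and the jaw closes along +y.
- nest (a point): Nominal place of the clamped jar's axis, on top of the base plate (12 mm above the table); axes as clamp_base. Behind it (+y) stands the fixed steel V-block, 42 mm high, 120 degrees between its faces, open to the jaw; it is set along slots, so the jar really seats up to 8 mm nearer to or farther from the jaw (y). Faces reach 28 mm sideways (x): fingers on the jar's +x and -x sides go past.
- wick_tin: Bystander: round metal tin, 68 mm diameter, 36 mm high, behind the clamp (the nearer of two tins). Origin: centre of its underside.
- sample_jar: Bystander: clear swing-top glass jar, 87x66x85 mm. Origin: centre of its underside.
- label_roll: Bystander: roll of white stickers lying flat, 66 mm diameter, 30 mm high, to the right in front of the clamp (the nearer of two rolls). Origin: centre of its underside.
- spatula: Bystander: small spatula with wooden handle lying flat, 251 mm long (along its y), 11 mm high. Origin: centre of its underside.
Mind the look-alikes: they are no part of the job. What is shaped like the jar but green or red is not meant.

How it is judged:
By the outcome, as a careful person would: the job done as asked, in the order asked, and still so for the second after the job is handed in, with the robot touching nothing.
It also fails if it takes over 72 s, if anything falls off the work surface, if the arm or the gripper's body presses on something with over 40 N, if the wrist force passes 120 N, or if a joint passes its speed limit or range.

## Working session

There is one attempt and no reset: what is moved stays moved. The work goes in short steps, Python scripts to look and compute and a tool call to move; the robot and the scene stay as the last step left them, time stands still between calls to the robot, and variables do not carry over. Pictures are saved under pics/ and viewed, and the job is handed in when it is done.

Besides the shell and the picture viewer there is one more tool, called after ">>>" as a command line: name --argument value ..., lists and objects as JSON in quotes. move_arm: Moves the arm, as the interface text tells. Its arguments: {"type":"object","properties":{"plan":{"type":"array","items":{"type":"object","properties":{"dx":{"type":"number"},"dy":{"type":"number"},"dz":{"type":"number"},"rx":{"type":"number"},"ry":{"type":"number"},"rz":{"type":"number"},"grip":{"type":"number"}}}},"newtons":{"type":"number"}},"required":["plan"]}

```bash
ls; mkdir -p pics; python3 - <<'E'
from plant import ctrl, optics
import cv2
s=ctrl.observe(); print({k:s[k] for k in('t','ee_pos','eef_rot','finger_gap','contact_force')}, ctrl.pinch_z)
for n in("side","top","wrist"):
    c=optics.calibration(n); print(n,c)
    cv2.imwrite(f"pics/{n}0.png",optics.snapshot(n)[:,:,::-1])
E
```

```text
pics
{'t': 0.0, 'ee_pos': array([ 0.26378779, -0.56636172,  0.23072564]), 'eef_rot': array([-9.00638096e+01,  7.60434792e-03, -1.55032279e+02]), 'finger_gap': 0.08511851378514079, 'contact_force': array([-1.43315271,  0.56300001, -0.1418047 ])} 0.0187
side {'intrinsics': array([[504.2190607 ,   0.        , 326.99657655],
       [  0.        , 504.2190607 , 253.84568806],
       [  0.        ,   0.        ,   1.        ]]), 'world_from_camera': array([[-0.98741069,  0.0990471 , -0.12332802,  0.39290709],
       [-0.15789979, -0.66339111,  0.7314232 ,  1.19535363],
       [-0.00936936,  0.74168855,  0.67067899,  1.17242865],
       [ 0.        ,  0.        ,  0.        ,  1.        ]])}
top {'intrinsics': array([[528.85572652,   0.        , 320.22639278],
       [  0.        , 528.85572652, 234.98291121],
       [  0.        ,   0.        ,   1.        ]]), 'world_from_camera': array([[ 0.01696041,  0.98708246, -0.15931279,  0.38945089],
       [-0.99973205,  0.01925208,  0.01285226,  0.0327049 ],
       [ 0.01575334,  0.15905213,  0.98714449,  1.52690518],
       [ 0.        ,  0.        ,  0.        ,  1.        ]])}
wrist {'intrinsics': array([[390.25070984,   0.        , 311.88792954],
       [  0.        , 390.25070984, 238.83840223],
       [  0.        ,   0.        ,   1.        ]]), 'world_from_camera': array([[ 4.21310844e-01,  8.65208072e-01,  2.71867918e-01,
         3.34472286e-01],
       [-9.06916255e-01,  4.02027480e-01,  1.26003218e-01,
        -5.34208797e-01],
       [-2.79372710e-04, -2.99647956e-01,  9.54049802e-01,
         3.72966598e-01],
       [ 0.00000000e+00,  0.00000000e+00,  0.00000000e+00,
         1.00000000e+00]])}
```

View pics/side0.png

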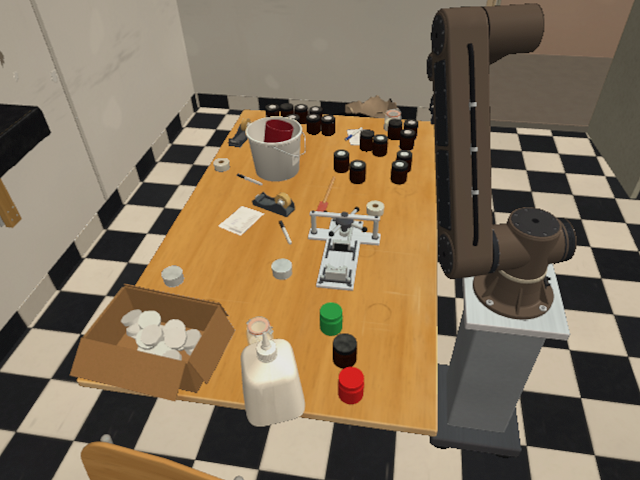

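View pics/top0.png

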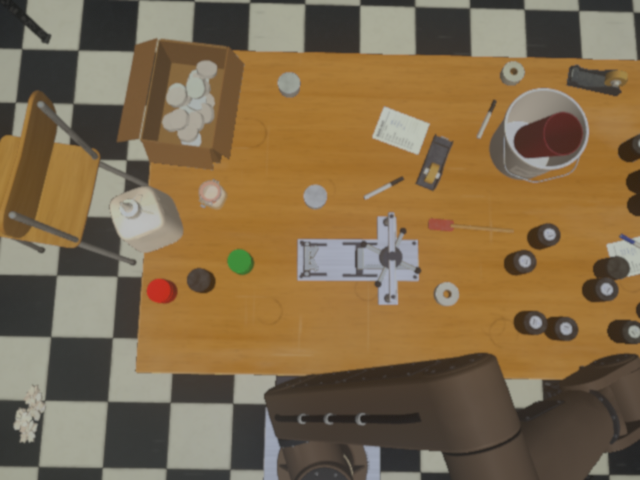

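View pics/wrist0.png

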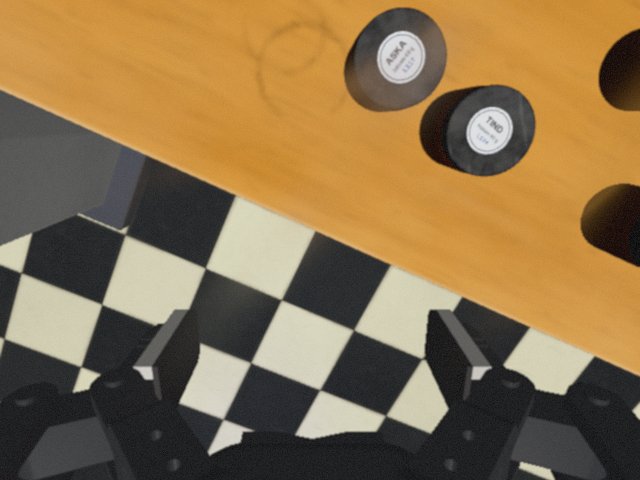

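Candidates: the dark jar at top (200,281), green (240,261), red (160,291), and the many dark amber jars on the right (x > 510). By the description I want (200,281), and I'll check that in a crop.

```bash
python3 - <<'E'
import cv2,numpy as np
t=cv2.imread('pics/top0.png'); s=cv2.imread('pics/side0.png')
a=cv2.resize(t[240:312,130:270],None,fx=4,fy=4,interpolation=cv2.INTER_CUBIC)
b=cv2.resize(s[295:410,300:390],(225,288),interpolation=cv2.INTER_CUBIC)
c=cv2.resize(t[205:310,280:470],(785,434),interpolation=cv2.INTER_CUBIC)
cv2.imwrite('pics/c1.png',np.hstack([a,b])); cv2.imwrite('pics/c2.png',c)
E
```

```text
(no output)
```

View pics/c1.png

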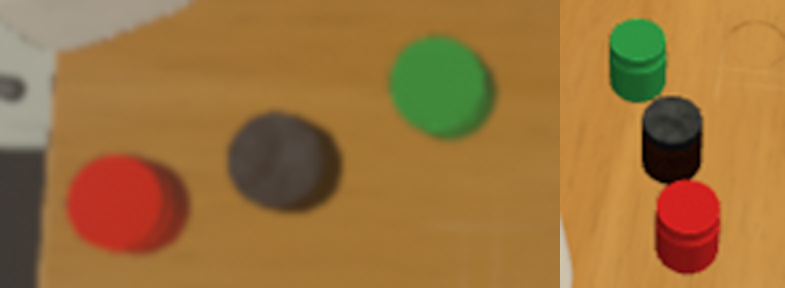

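View pics/c2.png

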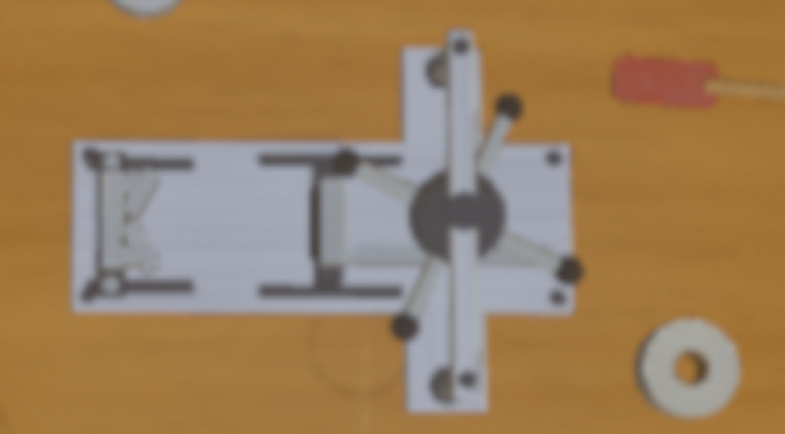

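The close crop shows a dark jar with a black lid between the green and red ones, so that is the jar. Now I'll get the geometry.

```bash
cat > h.py <<'E'
import numpy as np
def ray(cal,uv,z):
    K=cal['intrinsics'];T=cal['world_from_camera']
    d=np.array([(uv[0]-K[0,2])/K[0,0],-(uv[1]-K[1,2])/K[1,1],-1.0])
    d=T[:3,:3]@d;o=T[:3,3]
    return o+d*(z-o[2])/d[2]
def proj(cal,p):
    K=cal['intrinsics'];T=cal['world_from_camera']
    c=T[:3,:3].T@(np.array(p)-T[:3,3])
    return np.array([K[0,2]+K[0,0]*c[0]/-c[2],K[1,2]-K[1,1]*c[1]/-c[2]])
E
python3 - <<'E'
from plant import optics
from h import *
np.set_printoptions(precision=4,suppress=True)
c=optics.calibration('top');s=optics.calibration('side')
f=785/190
def P(n,u,v,z): print(n,ray(c,(280+u/f-0.5+.5/f,205+v/f-0.5+.5/f),z))
for n,u,v,z in [('LT',74,142,.012),('RT',571,145,.012),('RB',572,313,.012),('LB',72,312,.012),
 ('b0',508,107,.075),('b1',345,162,.075),('b2',405,327,.075),('b3',570,270,.075),('mid',463,212,.108),('pilT',460,46,.108),('pilB',468,380,.108),('jawface top',312,220,.051),('roll',690,368,.03)]: P(n,u,v,z)
def Q(n,u,v,z): print(n,ray(c,(130+u/4-.4,240+v/4-.4),z))
Q('jar',277,161,.078);Q('green',437,86,.078);Q('red',115,203,.078)
print('side jar',ray(s,(300+(672-560)/2.5,295+122/2.504),.078))
E
```

```text
LT [0.6209 0.0785 0.012 ]
RT [ 0.6255 -0.2709  0.012 ]
RB [ 0.5074 -0.2701  0.012 ]
LB [0.5018 0.0771 0.012 ]
b0 [ 0.6409 -0.2159  0.075 ]
b1 [ 0.6012 -0.1058  0.075 ]
b2 [ 0.4912 -0.1461  0.075 ]
b3 [ 0.5312 -0.2565  0.075 ]
mid [ 0.5648 -0.1801  0.108 ]
pilT [ 0.6756 -0.1786  0.108 ]
pilB [ 0.4554 -0.1829  0.108 ]
jawface top [ 0.5644 -0.0857  0.051 ]
roll [ 0.4699 -0.347   0.03  ]
jar [0.4929 0.3428 0.078 ]
green [0.5463 0.2361 0.078 ]
red [0.4624 0.4509 0.078 ]
side jar [0.4894 0.3523 0.078 ]
```

```bash
cat >> h.py <<'E'
from scipy.spatial.transform import Rotation as Ro
np.set_printoptions(precision=4,suppress=True)
def delta(pos,yaw,s=None,rpy0=None,p0=None):
    if s is None:
        from plant import ctrl; s=ctrl.observe()
    p=np.array(s['ee_pos']) if p0 is None else np.array(p0)
    R0=Ro.from_euler('xyz',s['eef_rot'] if rpy0 is None else rpy0,degrees=True)
    R1=Ro.from_euler('xyz',[-90,0,yaw],degrees=True)
    d=R0.inv().apply(np.array(pos)-p); r=(R0.inv()*R1).as_rotvec(degrees=True)
    print('d',d.round(4),'r',r.round(2))
E
python3 - <<'E'
from plant import optics
from h import *
c=optics.calibration('top');s=optics.calibration('side')
f=785/190
for u,v in[(102,155),(158,180),(130,215),(128,240),(158,265),(102,270),(160,175)]: print(u,v,ray(c,(280+u/f-.4,205+v/f-.4),.054))
print('bottle',ray(s,(300,408),0),ray(s,(252,420),0),ray(c,(181,238),.15), ray(c,(130,205),.2))
delta([.5,-.15,.28],-110); delta([.49,.20,.25],-89,rpy0=[-90,0,-110],p0=[.5,-.15,.28])
E
```

```text
102 155 [0.606 0.058 0.054]
158 180 [0.5895 0.0196 0.054 ]
130 215 [0.5652 0.0382 0.054 ]
128 240 [0.5482 0.0392 0.054 ]
158 265 [0.5316 0.0186 0.054 ]
102 270 [0.5275 0.0563 0.054 ]
160 175 [0.593  0.0183 0.054 ]
bottle [0.5836 0.5154 0.    ] [0.6977 0.5675 0.    ] [0.5965 0.38   0.15  ] [0.6716 0.5019 0.2   ]
d [-0.3899 -0.0489 -0.2779] r [  0.04 -45.04  -0.02]
d [-0.3255  0.03   -0.1291] r [  0. -21.   0.]
```

>>> move_arm --plan '[{"dx": -0.39,"dy": -0.05,"dz": -0.278,"ry": -45,"grip": 0.085},{"dx": -0.39,"dy": -0.05,"dz": -0.278,"ry": -45,"grip": 0.085},{"dx": -0.39,"dy": -0.05,"dz": -0.278,"ry": -45,"grip": 0.085},{"dx": -0.39,"dy": -0.05,"dz": -0.278,"ry": -45,"grip": 0.085},{"dx": -0.39,"dy": -0.05,"dz": -0.278,"ry": -45,"grip": 0.085}]'

```text
validation failed for argument at $.pl...
```

>>> move_arm --plan '[{"dx": -0.04,"dy": -0.01,"dz": -0.028,"rx": 0,"ry": -8,"rz": 0,"grip": 0.085},{"dx": -0.08,"dy": -0.02,"dz": -0.056,"rx": 0,"ry": -16,"rz": 0,"grip": 0.085},{"dx": -0.12,"dy": -0.03,"dz": -0.084,"rx": 0,"ry": -24,"rz": 0,"grip": 0.085},{"dx": -0.16,"dy": -0.04,"dz": -0.112,"rx": 0,"ry": -32,"rz": 0,"grip": 0.085},{"dx": -0.2,"dy": -0.05,"dz": -0.14,"rx": 0,"ry": -40,"rz": 0,"grip": 0.085}]'

```text
t: 0.65
ee_pos: [0.3866, -0.3534, 0.2816]
eef_rot: [-90.0, 0.0, -114.7]
contact_force: [1.4, -0.1, -0.0]
finger_gap: 0.085
```

```bash
python3 - <<'E'
from h import *
delta([.5,-.14,.28],-90); delta([.5,.10,.24],-89,rpy0=[-90,0,-90],p0=[.5,-.14,.28])
E
```

```text
d [-0.2413  0.0016  0.0137] r [  0.   -24.72  -0.  ]
d [-0.24  0.04  0.  ] r [ 0. -1.  0.]
```

>>> move_arm --plan '[{"dx": -0.048,"dy": 0,"dz": 0.003,"rx": 0,"ry": -5,"rz": 0,"grip": 0.085},{"dx": -0.096,"dy": 0,"dz": 0.006,"rx": 0,"ry": -10,"rz": 0,"grip": 0.085},{"dx": -0.144,"dy": 0,"dz": 0.009,"rx": 0,"ry": -15,"rz": 0,"grip": 0.085},{"dx": -0.192,"dy": 0,"dz": 0.012,"rx": 0,"ry": -20,"rz": 0,"grip": 0.085},{"dx": -0.24,"dy": 0,"dz": 0.014,"rx": 0,"ry": -25.5,"rz": 0,"grip": 0.085}]'

```text
t: 1.15
ee_pos: [0.5009, -0.1418, 0.2813]
eef_rot: [-90.0, -0.0, -89.3]
contact_force: [-0.4, -1.1, -0.7]
finger_gap: 0.0848
```

>>> move_arm --plan '[{"dx": -0.048,"dy": 0.008,"dz": 0,"rx": 0,"ry": 0,"rz": 0,"grip": 0.085},{"dx": -0.096,"dy": 0.016,"dz": 0,"rx": 0,"ry": 0,"rz": 0,"grip": 0.085},{"dx": -0.144,"dy": 0.024,"dz": 0,"rx": 0,"ry": 0,"rz": 0,"grip": 0.085},{"dx": -0.192,"dy": 0.032,"dz": 0,"rx": 0,"ry": 0,"rz": 0,"grip": 0.085},{"dx": -0.24,"dy": 0.04,"dz": 0,"rx": 0,"ry": 0,"rz": 0,"grip": 0.085}]'

```text
t: 1.65
ee_pos: [0.4979, 0.0982, 0.241]
eef_rot: [-90.0, -0.0, -89.5]
contact_force: [0.9, -0.6, 0.9]
finger_gap: 0.0847
```

```bash
python3 - <<'E'
from plant import ctrl,optics
from h import *
import cv2,pickle
s=ctrl.observe();print(s['ee_pos'],s['eef_rot'],s['contact_force'],s['joint_velocities'])
c=optics.calibration('wrist');im=optics.snapshot('wrist');cv2.imwrite('pics/w1.png',im[:,:,::-1])
pickle.dump(c,open('w1.pkl','wb'))
print(proj(c,[.491,.346,.078]))
E
```

```text
[0.4979 0.0982 0.241 ] [-89.9934  -0.0058 -89.5351] [ 0.8735 -0.5536  0.9449] [54.8997 11.215  -3.0552  0.1283 -8.3616 54.6654]
[ 301.5449 -176.583 ]
```

View pics/w1.png

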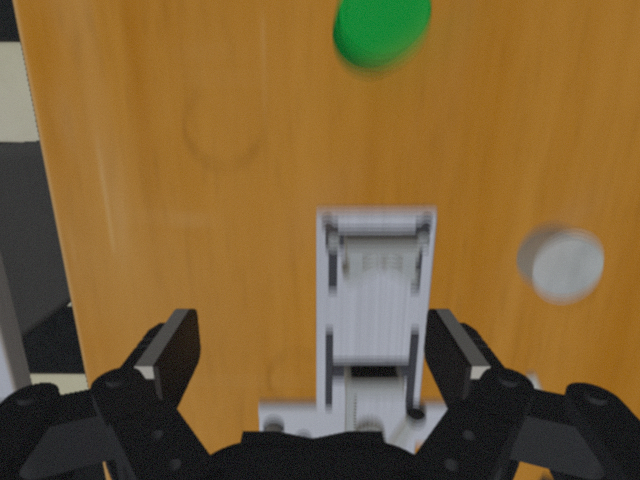

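The green jar is at (385,25), the clamp opening at (375,310), and my jar is still out of view. I'll go on toward it.

>>> move_arm --plan '[{"dx": -0.048,"dy": 0,"dz": -0.002,"rx": 0,"ry": 0,"rz": 0,"grip": 0.085},{"dx": -0.096,"dy": 0,"dz": -0.004,"rx": 0,"ry": 0,"rz": 0,"grip": 0.085},{"dx": -0.14,"dy": 0,"dz": -0.007,"rx": 0,"ry": 0,"rz": 0,"grip": 0.085},{"dx": -0.15,"dy": 0,"dz": -0.007,"rx": 0,"ry": 0,"rz": 0,"grip": 0.085},{"dx": -0.15,"dy": 0,"dz": -0.007,"rx": 0,"ry": 0,"rz": 0,"grip": 0.085}]'

```text
t: 2.2
ee_pos: [0.4897, 0.2474, 0.2409]
eef_rot: [-90.0, -0.0, -89.4]
contact_force: [-0.3, 0.2, 0.6]
finger_gap: 0.085
```

```bash
python3 - <<'E'
from plant import ctrl,optics
from h import *
import cv2,pickle
s=ctrl.observe();print(s['ee_pos'],s['eef_rot'],s['contact_force'],s['joint_velocities'])
c=optics.calibration('wrist');im=optics.snapshot('wrist');cv2.imwrite('pics/w2.png',im[:,:,::-1])
pickle.dump(c,open('w2.pkl','wb'))
print(proj(c,[.491,.346,.078]))
E
```

```text
[0.4897 0.2474 0.2409] [-90.0305  -0.0187 -89.3802] [-0.3114  0.2331  0.587 ] [-2.8459 -0.793   1.3359 -0.2623 -0.0012 -1.5824]
[313.4403  84.1946]
```

View pics/w2.png

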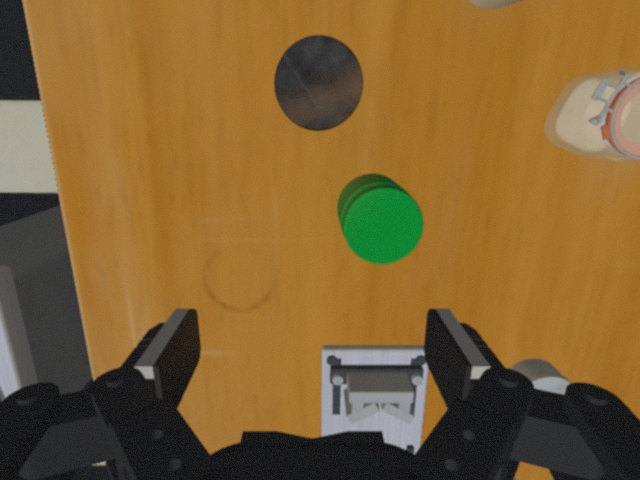

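```bash
python3 - <<'E'
from h import *
import pickle
c=pickle.load(open('w2.pkl','rb'))
print('jar',ray(c,(319,82),.078),'green',ray(c,(382.5,224.5),.078))
for uv in[(322,346),(426,346)]:print('base',ray(c,uv,.012))
for uv in[(333,368),(423,368),(346,420),(413,419),(380,405)]:print('vb',ray(c,uv,.054))
j=ray(c,(319,82),.078)
delta([j[0],j[1],.15],-89)
E
```

```text
jar [0.495  0.3475 0.078 ] green [0.5481 0.2406 0.078 ]
base [0.5035 0.0845 0.012 ]
base [0.617  0.0856 0.012 ]
vb [0.5133 0.0868 0.054 ]
vb [0.6021 0.0877 0.054 ]
vb [0.5284 0.0239 0.054 ]
vb [0.5977 0.0258 0.054 ]
vb [0.5624 0.043  0.054 ]
d [-0.1013  0.0909  0.0062] r [ 0.03 -0.45  0.03]
```

>>> move_arm --plan '[{"dx": -0.03,"dy": 0.02,"dz": 0.002,"rx": 0,"ry": 0,"rz": 0,"grip": 0.085},{"dx": -0.06,"dy": 0.04,"dz": 0.004,"rx": 0,"ry": 0,"rz": 0,"grip": 0.085},{"dx": -0.09,"dy": 0.06,"dz": 0.005,"rx": 0,"ry": 0,"rz": 0,"grip": 0.085},{"dx": -0.099,"dy": 0.08,"dz": 0.005,"rx": 0,"ry": 0,"rz": 0,"grip": 0.085},{"dx": -0.099,"dy": 0.08,"dz": 0.005,"rx": 0,"ry": 0,"rz": 0,"grip": 0.085}]'

```text
t: 2.75
ee_pos: [0.4938, 0.3442, 0.1588]
eef_rot: [-90.2, -0.1, -89.5]
contact_force: [0.4, -0.5, -0.4]
finger_gap: 0.0847
```

```bash
python3 - <<'E'
from plant import ctrl,optics
from h import *
import cv2,pickle
s=ctrl.observe();print(s['ee_pos'],s['eef_rot'],s['contact_force'],s['joint_velocities'])
c=optics.calibration('wrist');im=optics.snapshot('wrist');cv2.imwrite('pics/w3.png',im[:,:,::-1])
pickle.dump(c,open('w3.pkl','wb'))
print(proj(c,[.495,.3475,.078]))
E
```

```text
[0.4938 0.3442 0.1588] [-90.2216  -0.1324 -89.5443] [ 0.4367 -0.4794 -0.4441] [-1.3286 -2.9794 -1.0721 -0.1857  2.7047 -0.8429]
[312.5741 243.3773]
```

View pics/w3.png

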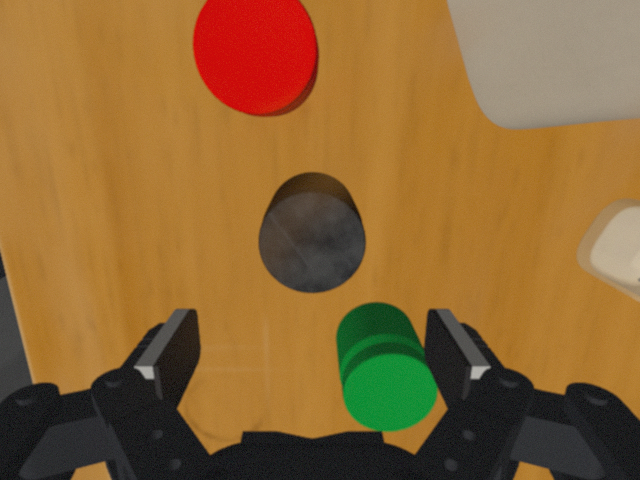

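>>> move_arm --plan '[{"dx": -0.0025,"dy": 0.03,"dz": 0.001,"rx": 0,"ry": 0,"rz": 0,"grip": 0.085},{"dx": -0.0025,"dy": 0.06,"dz": 0.001,"rx": 0,"ry": 0,"rz": 0,"grip": 0.085},{"dx": -0.0025,"dy": 0.09,"dz": 0.001,"rx": 0,"ry": 0,"rz": 0,"grip": 0.085},{"dx": -0.0025,"dy": 0.12,"dz": 0.001,"rx": 0,"ry": 0,"rz": 0,"grip": 0.085},{"dx": -0.0025,"dy": 0.143,"dz": 0.001,"rx": 0,"ry": 0,"rz": 0,"grip": 0.085}]'

```text
t: 3.3
ee_pos: [0.4962, 0.346, 0.0183]
eef_rot: [-90.0, 0.0, -89.6]
contact_force: [0.0, 0.5, 0.5]
finger_gap: 0.0851
```

>>> move_arm --newtons 25 --plan '[{"dx": 0,"dy": 0,"dz": 0,"rx": 0,"ry": 0,"rz": 0,"grip": 0.085},{"dx": 0,"dy": 0,"dz": 0,"rx": 0,"ry": 0,"rz": 0,"grip": 0.075},{"dx": 0,"dy": 0,"dz": 0,"rx": 0,"ry": 0,"rz": 0,"grip": 0.07},{"dx": 0,"dy": 0,"dz": 0,"rx": 0,"ry": 0,"rz": 0,"grip": 0.064},{"dx": 0,"dy": 0,"dz": 0,"rx": 0,"ry": 0,"rz": 0,"grip": 0.06}]'

```text
t: 3.8
ee_pos: [0.4959, 0.3476, 0.0204]
eef_rot: [-89.9, 0.0, -89.5]
contact_force: [-1.9, -3.9, 7.0]
finger_gap: 0.0668
```

>>> move_arm --newtons 25 --plan '[{"dx": 0,"dy": 0,"dz": 0,"rx": 0,"ry": 0,"rz": 0,"grip": 0.06},{"dx": 0,"dy": 0,"dz": 0,"rx": 0,"ry": 0,"rz": 0,"grip": 0.06},{"dx": 0,"dy": 0,"dz": 0,"rx": 0,"ry": 0,"rz": 0,"grip": 0.06},{"dx": 0,"dy": -0.005,"dz": 0,"rx": 0,"ry": 0,"rz": 0,"grip": 0.06},{"dx": 0,"dy": -0.01,"dz": 0,"rx": 0,"ry": 0,"rz": 0,"grip": 0.06}]'

```text
t: 4.3
ee_pos: [0.4956, 0.3478, 0.0294]
eef_rot: [-89.9, 0.0, -89.5]
contact_force: [-0.4, 0.4, -2.4]
finger_gap: 0.0668
```

```bash
python3 - <<'E'
from plant import ctrl,optics
from h import *
import cv2,pickle
s=ctrl.observe();print(s['ee_pos'],s['eef_rot'],s['contact_force'],s['finger_gap'])
im=optics.snapshot('wrist');cv2.imwrite('pics/w4.png',im[:,:,::-1])
im=optics.snapshot('side');cv2.imwrite('pics/s4.png',cv2.resize(im[230:410,280:440],None,fx=3.3,fy=3.3,interpolation=2)[:,:,::-1])
E
```

```text
[0.4956 0.3478 0.0294] [-89.9363   0.0291 -89.5346] [-0.352   0.4315 -2.3655] 0.0667709999045889
```

View pics/w4.png

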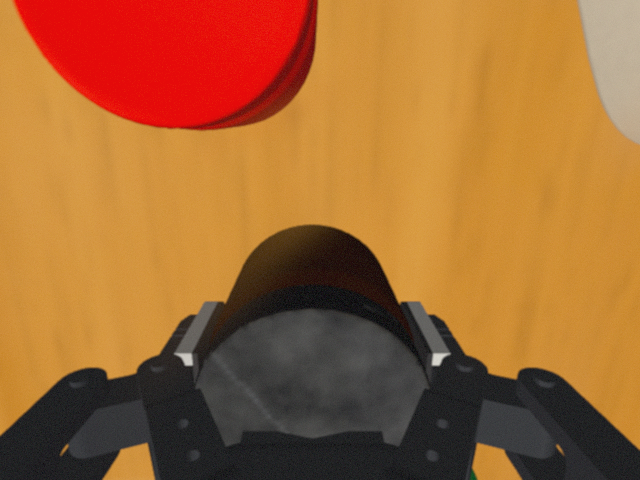

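View pics/s4.png

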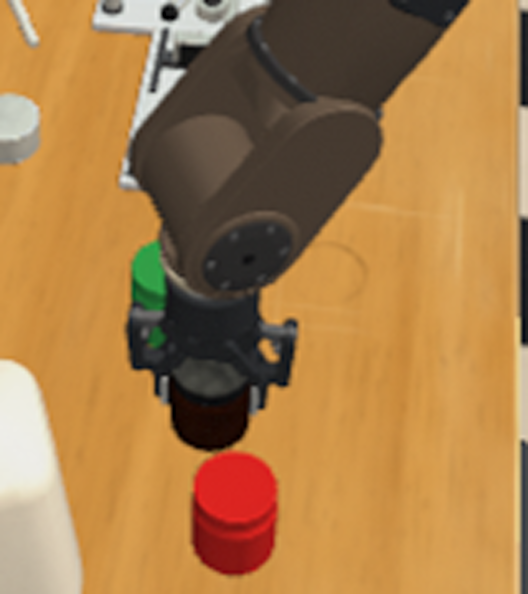

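>>> move_arm --plan '[{"dx": 0,"dy": -0.03,"dz": 0,"rx": 0,"ry": 0,"rz": 0,"grip": 0.06},{"dx": 0,"dy": -0.07,"dz": 0,"rx": 0,"ry": 0,"rz": 0,"grip": 0.06},{"dx": 0.01,"dy": -0.11,"dz": 0,"rx": 0,"ry": 0,"rz": 0,"grip": 0.06},{"dx": 0.04,"dy": -0.12,"dz": 0.005,"rx": 0,"ry": -0.2,"rz": 0,"grip": 0.06},{"dx": 0.08,"dy": -0.12,"dz": 0.013,"rx": 0,"ry": -0.5,"rz": 0,"grip": 0.06}]'

```text
t: 4.9
ee_pos: [0.5094, 0.2684, 0.1507]
eef_rot: [-89.8, 0.1, -88.9]
contact_force: [0.2, -0.9, -2.4]
finger_gap: 0.0667
```

>>> move_arm --plan '[{"dx": 0.045,"dy": 0,"dz": 0.008,"rx": 0,"ry": 0,"rz": 0,"grip": 0.06},{"dx": 0.09,"dy": 0,"dz": 0.016,"rx": 0,"ry": 0,"rz": 0,"grip": 0.06},{"dx": 0.135,"dy": 0,"dz": 0.024,"rx": 0,"ry": 0,"rz": 0,"grip": 0.06},{"dx": 0.18,"dy": 0,"dz": 0.032,"rx": 0,"ry": 0,"rz": 0,"grip": 0.06},{"dx": 0.22,"dy": 0,"dz": 0.04,"rx": 0,"ry": 0,"rz": 0,"grip": 0.06}]'

```text
t: 5.4
ee_pos: [0.5527, 0.0465, 0.1485]
eef_rot: [-90.0, -0.0, -89.0]
contact_force: [1.3, 0.2, -2.8]
finger_gap: 0.067
```

>>> move_arm --plan '[{"dx": 0.03,"dy": 0,"dz": 0.006,"rx": 0,"ry": 0,"rz": 0,"grip": 0.06},{"dx": 0.055,"dy": 0.015,"dz": 0.011,"rx": 0,"ry": 0,"rz": 0,"grip": 0.06},{"dx": 0.066,"dy": 0.035,"dz": 0.011,"rx": 0,"ry": 0,"rz": 0,"grip": 0.06},{"dx": 0.066,"dy": 0.04,"dz": 0.011,"rx": 0,"ry": 0,"rz": 0,"grip": 0.06},{"dx": 0.066,"dy": 0.04,"dz": 0.011,"rx": 0,"ry": 0,"rz": 0,"grip": 0.06}]'

```text
t: 5.9
ee_pos: [0.5644, -0.017, 0.1078]
eef_rot: [-90.1, 0.0, -89.1]
contact_force: [0.3, 0.0, -1.4]
finger_gap: 0.0672
```

```bash
python3 - <<'E'
from plant import ctrl,optics
from h import *
import cv2,pickle
s=ctrl.observe();print(s['t'],s['ee_pos'],s['eef_rot'],s['contact_force'],s['finger_gap'])
c=optics.calibration('wrist');im=optics.snapshot('wrist');cv2.imwrite('pics/w5.png',im[:,:,::-1]);pickle.dump(c,open('w5.pkl','wb'))
im=optics.snapshot('side');cv2.imwrite('pics/s5.png',cv2.resize(im[180:330,260:440],None,fx=4,fy=4,interpolation=2)[:,:,::-1])
E
```

```text
5.9 [ 0.5644 -0.017   0.1078] [-90.0877   0.0168 -89.0556] [ 0.3466  0.0396 -1.3615] 0.06717023100763743
```

View pics/w5.png

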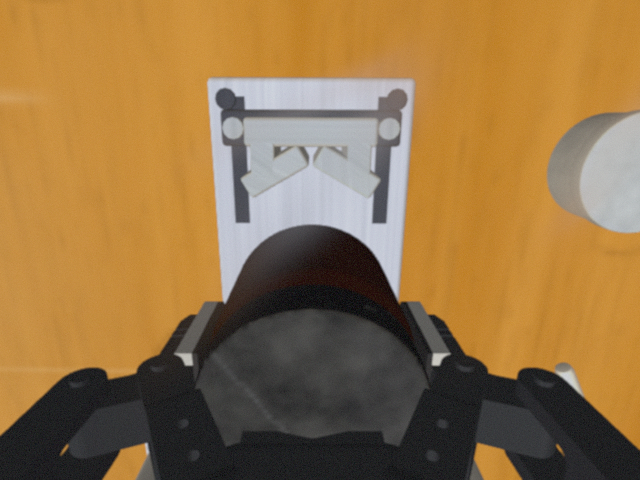

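View pics/s5.png

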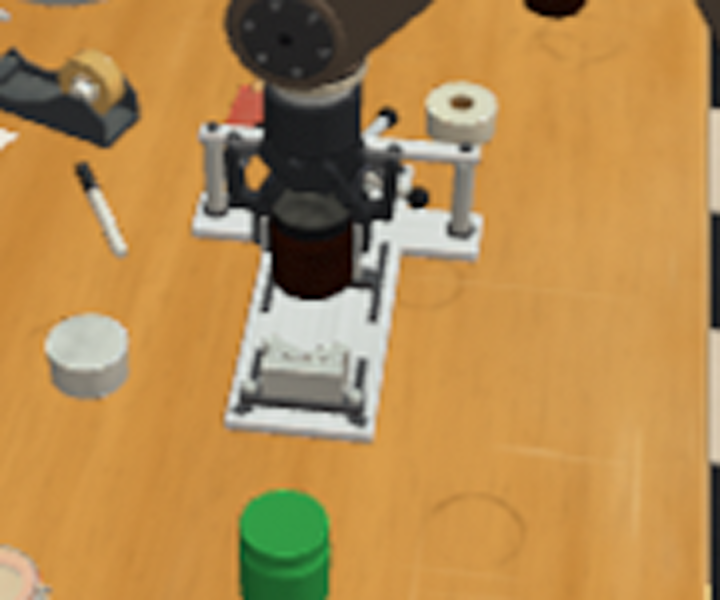

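```bash
python3 - <<'E'
from h import *
import pickle
c=pickle.load(open('w5.pkl','rb'))
for n,uv,z in[('bl',(209,79),.012),('br',(414,80),.012),('tipL',(248,196),.054),('tipR',(374,196),.054),('faceL in',(308,162),.054),('faceR in',(314,162),.054),('tl',(243,183),.054),('tr',(380,182),.054)]:print(n,ray(c,uv,z))
E
```

```text
bl [0.5056 0.0787 0.012 ]
br [0.6217 0.08   0.012 ]
tipL [0.5323 0.0203 0.054 ]
tipR [0.5964 0.0213 0.054 ]
faceL in [0.5626 0.0379 0.054 ]
faceR in [0.5656 0.0379 0.054 ]
tl [0.53   0.0269 0.054 ]
tr [0.599  0.0285 0.054 ]
```

>>> move_arm --plan '[{"dx": 0,"dy": 0.02,"dz": 0,"rx": 0,"ry": 0,"rz": 0,"grip": 0.06},{"dx": 0,"dy": 0.04,"dz": 0,"rx": 0,"ry": 0,"rz": 0,"grip": 0.06},{"dx": 0,"dy": 0.06,"dz": 0,"rx": 0,"ry": 0,"rz": 0,"grip": 0.06},{"dx": 0,"dy": 0.07,"dz": 0,"rx": 0,"ry": 0,"rz": 0,"grip": 0.06},{"dx": 0,"dy": 0.07,"dz": 0,"rx": 0,"ry": 0,"rz": 0,"grip": 0.06}]'

```text
t: 6.5
ee_pos: [0.5646, -0.0166, 0.0379]
eef_rot: [-90.1, 0.0, -89.0]
contact_force: [-0.8, -0.7, -1.7]
finger_gap: 0.0671
```

>>> move_arm --plan '[{"dx": 0,"dy": 0.001,"dz": 0,"rx": 0,"ry": 0,"rz": 0,"grip": 0.06},{"dx": 0,"dy": 0.002,"dz": 0,"rx": 0,"ry": 0,"rz": 0,"grip": 0.06},{"dx": 0,"dy": 0.003,"dz": 0,"rx": 0,"ry": 0,"rz": 0,"grip": 0.06},{"dx": 0,"dy": 0.004,"dz": 0,"rx": 0,"ry": 0,"rz": 0,"grip": 0.06},{"dx": 0,"dy": 0.004,"dz": 0,"rx": 0,"ry": 0,"rz": 0,"grip": 0.06}]'

```text
t: 7.0
ee_pos: [0.5648, -0.0173, 0.0344]
eef_rot: [-90.0, -0.0, -89.0]
contact_force: [-0.2, 0.5, -2.4]
finger_gap: 0.0666
```

>>> move_arm --plan '[{"dx": 0,"dy": 0.0007,"dz": 0,"rx": 0,"ry": 0,"rz": 0,"grip": 0.06},{"dx": 0,"dy": 0.0014,"dz": 0,"rx": 0,"ry": 0,"rz": 0,"grip": 0.06},{"dx": 0,"dy": 0.002,"dz": 0,"rx": 0,"ry": 0,"rz": 0,"grip": 0.06},{"dx": 0,"dy": 0.002,"dz": 0,"rx": 0,"ry": 0,"rz": 0,"grip": 0.06},{"dx": 0,"dy": 0.002,"dz": 0,"rx": 0,"ry": 0,"rz": 0,"grip": 0.06}]'

```text
t: 7.5
ee_pos: [0.5648, -0.0173, 0.0324]
eef_rot: [-90.0, -0.0, -89.0]
contact_force: [-1.1, -0.3, 1.6]
finger_gap: 0.0671
```

>>> move_arm --plan '[{"dx": 0,"dy": 0,"dz": 0,"rx": 0,"ry": 0,"rz": 0,"grip": 0.069},{"dx": 0,"dy": 0,"dz": 0,"rx": 0,"ry": 0,"rz": 0,"grip": 0.073},{"dx": 0,"dy": 0,"dz": 0,"rx": 0,"ry": 0,"rz": 0,"grip": 0.085},{"dx": 0,"dy": 0,"dz": 0,"rx": 0,"ry": 0,"rz": 0,"grip": 0.085},{"dx": 0,"dy": 0,"dz": 0,"rx": 0,"ry": 0,"rz": 0,"grip": 0.085}]'

```text
t: 8.0
ee_pos: [0.5648, -0.0172, 0.0323]
eef_rot: [-90.0, -0.0, -89.0]
contact_force: [0.6, -0.0, -0.5]
finger_gap: 0.0845
```

>>> move_arm --plan '[{"dx": 0,"dy": -0.02,"dz": 0,"rx": 0,"ry": 0,"rz": 0,"grip": 0.085},{"dx": 0,"dy": -0.05,"dz": 0,"rx": 0,"ry": 0,"rz": 0,"grip": 0.085},{"dx": 0,"dy": -0.09,"dz": 0,"rx": 0,"ry": 0,"rz": 0,"grip": 0.085},{"dx": 0,"dy": -0.13,"dz": 0,"rx": 0,"ry": 0,"rz": 0,"grip": 0.085},{"dx": 0,"dy": -0.16,"dz": 0,"rx": 0,"ry": 0,"rz": 0,"grip": 0.085}]'

```text
t: 8.5
ee_pos: [0.5649, -0.0172, 0.1947]
eef_rot: [-89.9, -0.0, -89.0]
contact_force: [0.4, -0.2, -0.4]
finger_gap: 0.0855
```

>>> move_arm --plan '[{"dx": 0.045,"dy": -0.01,"dz": 0,"rx": 0,"ry": 0,"rz": 0,"grip": 0.05},{"dx": 0.09,"dy": -0.01,"dz": 0,"rx": 0,"ry": 0,"rz": 0,"grip": 0},{"dx": 0.135,"dy": -0.01,"dz": 0,"rx": 0,"ry": 0,"rz": 0,"grip": 0},{"dx": 0.18,"dy": -0.01,"dz": 0,"rx": 0,"ry": 0,"rz": 0,"grip": 0},{"dx": 0.19,"dy": -0.01,"dz": 0,"rx": 0,"ry": 0,"rz": 0,"grip": 0}]'

```text
t: 9.0
ee_pos: [0.5677, -0.2111, 0.2021]
eef_rot: [-90.0, -0.0, -89.2]
contact_force: [-1.3, 0.6, 0.8]
finger_gap: 0.0118
```

```bash
python3 - <<'E'
from plant import ctrl,optics
from h import *
import cv2,pickle
s=ctrl.observe();print(s['t'],s['ee_pos'],s['eef_rot'],s['contact_force'],s['finger_gap'])
c=optics.calibration('wrist');im=optics.snapshot('wrist');cv2.imwrite('pics/w6.png',im[:,:,::-1]);pickle.dump(c,open('w6.pkl','wb'))
im=optics.snapshot('side');cv2.imwrite('pics/s6.png',cv2.resize(im[180:330,260:440],None,fx=4,fy=4,interpolation=2)[:,:,::-1])
E
```

```text
9.0 [ 0.5677 -0.2111  0.2021] [-89.9808  -0.0472 -89.217 ] [-1.3466  0.618   0.7574] 0.011848401469299738
```

View pics/w6.png

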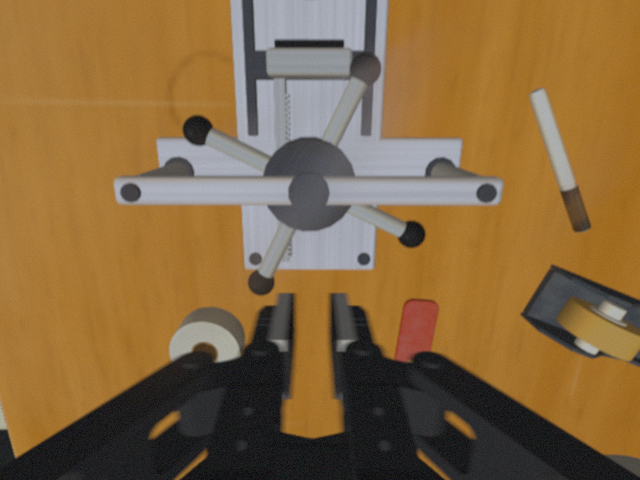

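View pics/s6.png

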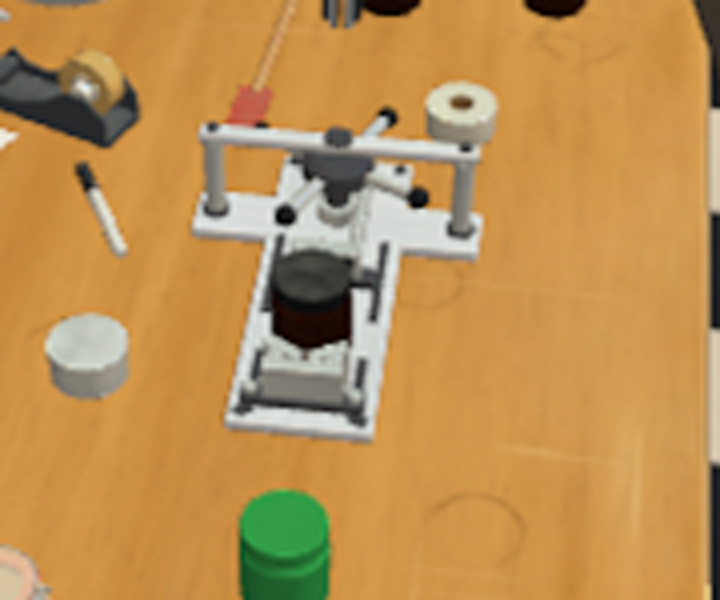

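The jar stands upright in the opening (side crop, about (312,300)). The wrist picture shows the balls at (198,130), (365,68), (411,234) and (262,282), and the bridge cap at (309,191).

```bash
python3 - <<'E'
from h import *
import pickle
c=pickle.load(open('w6.pkl','rb'))
B=np.array([ray(c,uv,.075) for uv in[(198,130),(365,68),(411,234),(262,282)]])
print(B);C=B.mean(0);print('C',C);d=B-C;print(np.hypot(d[:,0],d[:,1]),np.degrees(np.arctan2(d[:,1],d[:,0])))
p=[ray(c,uv,.108) for uv in[(131,193),(487,193),(309,191)]];print('bridge',p)
print('jawface',ray(c,(309,42),.051),'pad', ray(c,(309,48),.051))
E
```

```text
[[ 0.4924 -0.1445  0.075 ]
 [ 0.6014 -0.1051  0.075 ]
 [ 0.6404 -0.2149  0.075 ]
 [ 0.5321 -0.2538  0.075 ]]
C [ 0.5666 -0.1796  0.075 ]
[0.0821 0.0822 0.0819 0.0819] [ 154.6913   64.9557  -25.5378 -114.9116]
bridge [array([ 0.4578, -0.181 ,  0.108 ]), array([ 0.6757, -0.1782,  0.108 ]), array([ 0.5667, -0.1784,  0.108 ])]
jawface [ 0.5654 -0.0867  0.051 ] pad [ 0.5655 -0.0905  0.051 ]
```

>>> move_arm --plan '[{"dx": 0.02,"dy": 0,"dz": 0,"rx": 0,"ry": 0,"rz": 0,"grip": 0},{"dx": 0.036,"dy": 0.03,"dz": 0,"rx": 0,"ry": 0,"rz": 0,"grip": 0},{"dx": 0.036,"dy": 0.07,"dz": 0,"rx": 0,"ry": 0,"rz": 0,"grip": 0},{"dx": 0.036,"dy": 0.11,"dz": 0,"rx": 0,"ry": 0,"rz": 0,"grip": 0},{"dx": 0.036,"dy": 0.141,"dz": 0,"rx": 0,"ry": 0,"rz": 0,"grip": 0}]'

```text
t: 9.6
ee_pos: [0.5683, -0.2421, 0.0593]
eef_rot: [-90.1, 0.0, -89.0]
contact_force: [0.7, 0.0, 0.6]
finger_gap: 0.0003
```

>>> move_arm --plan '[{"dx": 0,"dy": 0,"dz": 0,"rx": 0,"ry": 0,"rz": 0,"grip": 0},{"dx": 0,"dy": 0,"dz": 0,"rx": 0,"ry": 0,"rz": 0,"grip": 0},{"dx": 0,"dy": 0,"dz": 0,"rx": 0,"ry": 0,"rz": 0,"grip": 0},{"dx": 0,"dy": 0,"dz": 0,"rx": 0,"ry": 0,"rz": 0,"grip": 0},{"dx": 0,"dy": 0,"dz": 0,"rx": 0,"ry": 0,"rz": 0,"grip": 0}]'

```text
t: 10.1
ee_pos: [0.569, -0.2433, 0.0627]
eef_rot: [-89.9, -0.1, -89.0]
contact_force: [0.1, 0.4, -1.0]
finger_gap: 0.0
```

```bash
python3 - <<'E'
from plant import ctrl,optics
from h import *
import cv2,pickle
s=ctrl.observe();print(s['t'],s['ee_pos'],s['eef_rot'],s['contact_force'],s['torque'],s['finger_gap'])
c=optics.calibration('wrist');im=optics.snapshot('wrist');cv2.imwrite('pics/w7.png',im[:,:,::-1]);pickle.dump(c,open('w7.pkl','wb'))
E
```

```text
10.1 [ 0.569  -0.2433  0.0627] [-89.8956  -0.0645 -89.0205] [ 0.1189  0.4168 -0.9718] [ 0.0484 -0.0212 -0.0575] 1.9490445953431237e-06
```

View pics/w7.png

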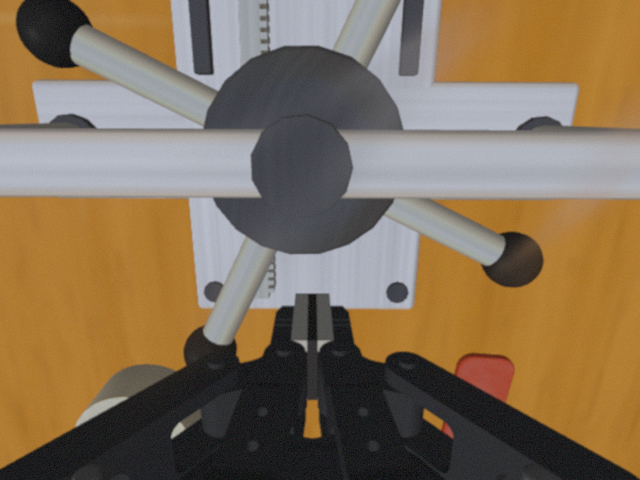

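```bash
cat >> h.py <<'E'
C=np.array([.5666,-.1795])
def arc(phi0,phi1,rho,n,p0,z=.062,yaw=-89.0,start=None):
    R=Ro.from_euler('xyz',[-90,0,yaw],degrees=True)
    p=np.array(p0,float)
    for i,ph in enumerate(np.linspace(phi0,phi1,n+1)[1:]):
        q=np.array([*(C+rho*np.array([np.cos(np.radians(ph)),np.sin(np.radians(ph))])),z])
        d=R.inv().apply(q-p); print(i%5+1,'phi%.0f'%ph,'q',q.round(4),'d',d.round(4))
        if i%5==4: p=q
E
python3 - <<'E'
from h import *
arc(-88,-146,.061,10,[.569,-.2433,.0627])
E
```

```text
1 phi-94 q [ 0.5626 -0.2404  0.062 ] d [-0.003   0.0007 -0.0064]
2 phi-100 q [ 0.5564 -0.2396  0.062 ] d [-0.0039  0.0007 -0.0125]
3 phi-105 q [ 0.5504 -0.2383  0.062 ] d [-0.0053  0.0007 -0.0185]
4 phi-111 q [ 0.5445 -0.2364  0.062 ] d [-0.0074  0.0007 -0.0243]
5 phi-117 q [ 0.5389 -0.2339  0.062 ] d [-0.01    0.0007 -0.0299]
1 phi-123 q [ 0.5336 -0.2308  0.062 ] d [-0.0032 -0.     -0.0053]
2 phi-129 q [ 0.5285 -0.2272  0.062 ] d [-0.0069 -0.     -0.0102]
3 phi-134 q [ 0.5239 -0.2231  0.062 ] d [-0.011  -0.     -0.0148]
4 phi-140 q [ 0.5197 -0.2185  0.062 ] d [-0.0156 -0.     -0.0189]
5 phi-146 q [ 0.516  -0.2136  0.062 ] d [-0.0206 -0.     -0.0225]
```

>>> move_arm --plan '[{"dx": -0.003,"dy": 0,"dz": -0.006,"rx": 0,"ry": 0,"rz": 0,"grip": 0},{"dx": -0.004,"dy": 0,"dz": -0.0125,"rx": 0,"ry": 0,"rz": 0,"grip": 0},{"dx": -0.0055,"dy": 0,"dz": -0.0185,"rx": 0,"ry": 0,"rz": 0,"grip": 0},{"dx": -0.0075,"dy": 0,"dz": -0.0245,"rx": 0,"ry": 0,"rz": 0,"grip": 0},{"dx": -0.01,"dy": 0,"dz": -0.03,"rx": 0,"ry": 0,"rz": 0,"grip": 0}]'

```text
t: 10.65
ee_pos: [0.5386, -0.2339, 0.0616]
eef_rot: [-89.9, -0.1, -89.0]
contact_force: [5.6, -0.5, 0.1]
finger_gap: 0.0002
```

>>> move_arm --plan '[{"dx": -0.003,"dy": 0,"dz": -0.0055,"rx": 0,"ry": 0,"rz": 0,"grip": 0},{"dx": -0.007,"dy": 0,"dz": -0.01,"rx": 0,"ry": 0,"rz": 0,"grip": 0},{"dx": -0.011,"dy": 0,"dz": -0.015,"rx": 0,"ry": 0,"rz": 0,"grip": 0},{"dx": -0.0155,"dy": 0,"dz": -0.019,"rx": 0,"ry": 0,"rz": 0,"grip": 0},{"dx": -0.0205,"dy": 0,"dz": -0.0225,"rx": 0,"ry": 0,"rz": 0,"grip": 0}]'

```text
t: 11.15
ee_pos: [0.5159, -0.2141, 0.0617]
eef_rot: [-89.9, -0.1, -89.0]
contact_force: [3.8, -2.9, -1.7]
finger_gap: 0.0003
```

```bash
python3 - <<'E'
from plant import ctrl,optics
from h import *
import cv2,pickle
s=ctrl.observe();print(s['t'],s['ee_pos'],s['eef_rot'],s['contact_force'],s['torque'],s['finger_gap'])
c=optics.calibration('wrist');im=optics.snapshot('wrist');cv2.imwrite('pics/w8.png',im[:,:,::-1]);pickle.dump(c,open('w8.pkl','wb'))
E
```

```text
11.15 [ 0.5159 -0.2141  0.0617] [-89.8632  -0.0903 -89.0498] [ 3.8169 -2.9336 -1.6518] [-0.5348 -0.7073 -0.0117] 0.00025108561579485994
```

View pics/w8.png

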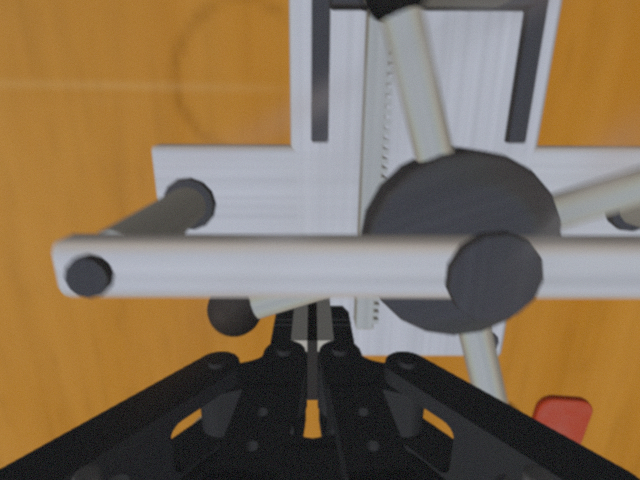

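```bash
python3 - <<'E'
from h import *
import pickle
c=pickle.load(open('w8.pkl','rb'))
for uv in[(232,315),(391,0)]:
    p=ray(c,uv,.075)[:2]-C; print(p,np.hypot(*p),np.degrees(np.arctan2(p[1],p[0])))
p0=[.516,-.2136,.062]
delta([.610,-.228,.062],-89,rpy0=[-90,0,-89],p0=p0)
E
```

```text
[-0.0792 -0.0284] 0.08413899014097899 -160.26920850267672
[-0.0284  0.0745] 0.07969207800312215 110.89524808537534
d [0.016  0.     0.0937] r [0. 0. 0.]
```

>>> move_arm --plan '[{"dx": 0.005,"dy": -0.01,"dz": 0.005,"rx": 0,"ry": 0,"rz": 0,"grip": 0},{"dx": 0.01,"dy": -0.036,"dz": 0.015,"rx": 0,"ry": 0,"rz": 0,"grip": 0},{"dx": 0.016,"dy": -0.036,"dz": 0.055,"rx": 0,"ry": 0,"rz": 0,"grip": 0},{"dx": 0.016,"dy": -0.036,"dz": 0.093,"rx": 0,"ry": 0,"rz": 0,"grip": 0},{"dx": 0.016,"dy": -0.02,"dz": 0.094,"rx": 0,"ry": 0,"rz": 0,"grip": 0}]'

```text
t: 11.7
ee_pos: [0.6136, -0.2285, 0.0829]
eef_rot: [-89.7, -0.1, -89.0]
contact_force: [-0.9, -0.5, -0.9]
finger_gap: 0.0002
```

```bash
python3 - <<'E'
from h import *
print(Ro.from_euler('xyz',[-90,0,-89],degrees=True).apply([.016,-.02,.094])+[.516,-.2136,.062])
arc(-48,-150,.061,15,[.6102,-.228,.062])
E
```

```text
[ 0.6103 -0.228   0.082 ]
1 phi-55 q [ 0.6018 -0.2293  0.062 ] d [ 0.0012 -0.     -0.0085]
2 phi-62 q [ 0.5956 -0.2332  0.062 ] d [ 0.0049 -0.     -0.0147]
3 phi-68 q [ 0.5891 -0.2362  0.062 ] d [ 0.0078 -0.     -0.0213]
4 phi-75 q [ 0.5822 -0.2385  0.062 ] d [ 0.01   -0.     -0.0282]
5 phi-82 q [ 0.5751 -0.2399  0.062 ] d [ 0.0113 -0.     -0.0353]
1 phi-89 q [ 0.5679 -0.2405  0.062 ] d [ 0.0005 -0.     -0.0072]
2 phi-96 q [ 0.5606 -0.2402  0.062 ] d [ 0.0001 -0.     -0.0144]
3 phi-102 q [ 0.5535 -0.2391  0.062 ] d [-0.0012 -0.     -0.0216]
4 phi-109 q [ 0.5465 -0.2371  0.062 ] d [-0.0033 -0.     -0.0285]
5 phi-116 q [ 0.5399 -0.2343  0.062 ] d [-0.0062 -0.     -0.0351]
1 phi-123 q [ 0.5336 -0.2308  0.062 ] d [-0.0037 -0.     -0.0062]
2 phi-130 q [ 0.5277 -0.2265  0.062 ] d [-0.008 -0.    -0.012]
3 phi-136 q [ 0.5224 -0.2216  0.062 ] d [-0.0131 -0.     -0.0172]
4 phi-143 q [ 0.5178 -0.216   0.062 ] d [-0.0187 -0.     -0.0218]
5 phi-150 q [ 0.5138 -0.21    0.062 ] d [-0.0248 -0.     -0.0257]
```

>>> move_arm --plan '[{"dx": 0,"dy": 0.01,"dz": 0,"rx": 0,"ry": 0,"rz": 0,"grip": 0},{"dx": 0,"dy": 0.02,"dz": 0,"rx": 0,"ry": 0,"rz": 0,"grip": 0},{"dx": 0.001,"dy": 0.02,"dz": -0.0085,"rx": 0,"ry": 0,"rz": 0,"grip": 0},{"dx": 0.005,"dy": 0.02,"dz": -0.0145,"rx": 0,"ry": 0,"rz": 0,"grip": 0},{"dx": 0.008,"dy": 0.02,"dz": -0.0215,"rx": 0,"ry": 0,"rz": 0,"grip": 0}]'

```text
t: 12.2
ee_pos: [0.588, -0.2366, 0.0619]
eef_rot: [-89.9, -0.0, -89.1]
contact_force: [4.4, 3.2, -0.2]
finger_gap: 0.0003
```

>>> move_arm --plan '[{"dx": 0.002,"dy": 0,"dz": -0.007,"rx": 0,"ry": 0,"rz": 0,"grip": 0},{"dx": 0.0035,"dy": 0,"dz": -0.014,"rx": 0,"ry": 0,"rz": 0,"grip": 0},{"dx": 0.004,"dy": 0,"dz": -0.0215,"rx": 0,"ry": 0,"rz": 0,"grip": 0},{"dx": 0.0035,"dy": 0,"dz": -0.0285,"rx": 0,"ry": 0,"rz": 0,"grip": 0},{"dx": 0.0025,"dy": 0,"dz": -0.0355,"rx": 0,"ry": 0,"rz": 0,"grip": 0}]'

```text
t: 12.7
ee_pos: [0.5531, -0.2402, 0.0625]
eef_rot: [-89.8, -0.1, -89.1]
contact_force: [5.2, 0.1, 0.2]
finger_gap: -0.0002
```

>>> move_arm --plan '[{"dx": -0.002,"dy": 0,"dz": -0.007,"rx": 0,"ry": 0,"rz": 0,"grip": 0},{"dx": -0.005,"dy": 0,"dz": -0.0135,"rx": 0,"ry": 0,"rz": 0,"grip": 0},{"dx": -0.0085,"dy": 0,"dz": -0.02,"rx": 0,"ry": 0,"rz": 0,"grip": 0},{"dx": -0.013,"dy": 0,"dz": -0.0255,"rx": 0,"ry": 0,"rz": 0,"grip": 0},{"dx": -0.018,"dy": 0,"dz": -0.031,"rx": 0,"ry": 0,"rz": 0,"grip": 0}]'

```text
t: 13.2
ee_pos: [0.522, -0.2231, 0.0626]
eef_rot: [-89.8, -0.1, -89.1]
contact_force: [4.9, -2.3, -1.4]
finger_gap: -0.0
```

>>> move_arm --plan '[{"dx": -0.003,"dy": 0,"dz": -0.0025,"rx": 0,"ry": 0,"rz": 0,"grip": 0},{"dx": -0.006,"dy": 0,"dz": -0.0045,"rx": 0,"ry": 0,"rz": 0,"grip": 0},{"dx": -0.009,"dy": 0,"dz": -0.0065,"rx": 0,"ry": 0,"rz": 0,"grip": 0},{"dx": -0.012,"dy": 0,"dz": -0.0085,"rx": 0,"ry": 0,"rz": 0,"grip": 0},{"dx": -0.012,"dy": 0,"dz": -0.0085,"rx": 0,"ry": 0,"rz": 0,"grip": 0}]'

```text
t: 13.7
ee_pos: [0.5131, -0.2108, 0.0623]
eef_rot: [-89.9, -0.1, -89.1]
contact_force: [2.8, -2.8, -0.9]
finger_gap: -0.0
```

```bash
python3 - <<'E'
from plant import ctrl,optics
from h import *
import cv2,pickle
s=ctrl.observe();print(s['t'],s['ee_pos'],s['eef_rot'],s['contact_force'],s['torque'],s['finger_gap'])
c=optics.calibration('wrist');im=optics.snapshot('wrist');cv2.imwrite('pics/w9.png',im[:,:,::-1]);pickle.dump(c,open('w9.pkl','wb'))
im=optics.snapshot('side');cv2.imwrite('pics/s9.png',cv2.resize(im[180:330,260:440],None,fx=4,fy=4,interpolation=2)[:,:,::-1])
E
```

```text
13.7 [ 0.5131 -0.2108  0.0623] [-89.8801  -0.0856 -89.0518] [ 2.8154 -2.7797 -0.9103] [-0.3169 -0.4665 -0.0037] -4.642978727955048e-05
```

View pics/w9.png

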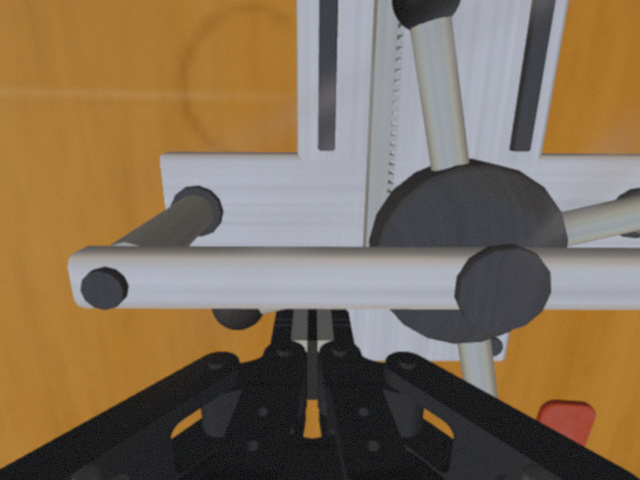

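View pics/s9.png

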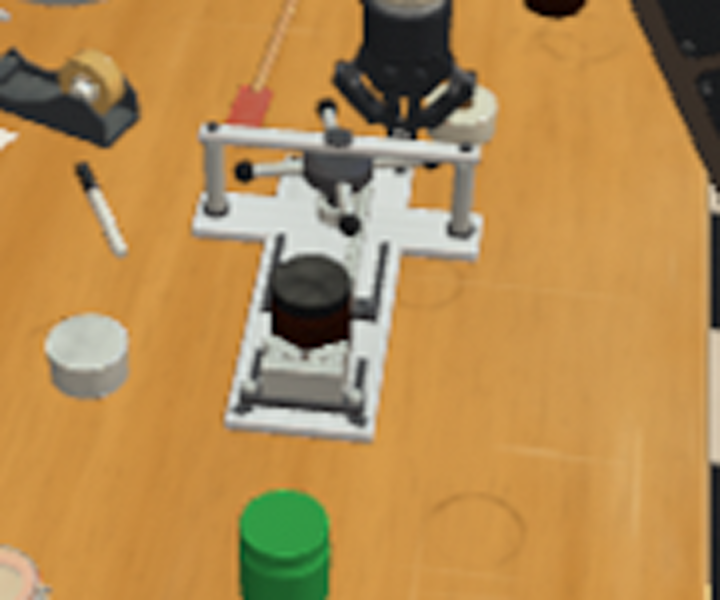

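```bash
python3 - <<'E'
from h import *
import pickle
c=pickle.load(open('w9.pkl','rb'))
for uv in[(427,4)]:
    p=ray(c,uv,.075)[:2]-C; print(p,np.hypot(*p),np.degrees(np.arctan2(p[1],p[0])))
for a in((308,309),(476,349)):0
E
```

```text
[-0.0206  0.077 ] 0.07968615990982279 104.94967638730373
```

>>> move_arm --plan '[{"dx": 0.005,"dy": -0.01,"dz": 0.005,"rx": 0,"ry": 0,"rz": 0,"grip": 0},{"dx": 0.012,"dy": -0.036,"dz": 0.015,"rx": 0,"ry": 0,"rz": 0,"grip": 0},{"dx": 0.02,"dy": -0.036,"dz": 0.056,"rx": 0,"ry": 0,"rz": 0,"grip": 0},{"dx": 0.02,"dy": -0.036,"dz": 0.095,"rx": 0,"ry": 0,"rz": 0,"grip": 0},{"dx": 0.02,"dy": -0.02,"dz": 0.096,"rx": 0,"ry": 0,"rz": 0,"grip": 0}]'

```text
t: 14.3
ee_pos: [0.6131, -0.2291, 0.083]
eef_rot: [-89.7, -0.1, -89.0]
contact_force: [-1.0, 0.4, 0.3]
finger_gap: -0.0001
```

>>> move_arm --plan '[{"dx": 0,"dy": 0.01,"dz": 0,"rx": 0,"ry": 0,"rz": 0,"grip": 0},{"dx": 0,"dy": 0.02,"dz": 0,"rx": 0,"ry": 0,"rz": 0,"grip": 0},{"dx": 0.001,"dy": 0.02,"dz": -0.0085,"rx": 0,"ry": 0,"rz": 0,"grip": 0},{"dx": 0.005,"dy": 0.02,"dz": -0.0145,"rx": 0,"ry": 0,"rz": 0,"grip": 0},{"dx": 0.008,"dy": 0.02,"dz": -0.0215,"rx": 0,"ry": 0,"rz": 0,"grip": 0}]'

```text
t: 14.8
ee_pos: [0.5876, -0.237, 0.0619]
eef_rot: [-89.9, -0.0, -89.1]
contact_force: [4.3, 2.5, -0.6]
finger_gap: -0.0
```

>>> move_arm --plan '[{"dx": 0.001,"dy": 0,"dz": -0.0035,"rx": 0,"ry": 0,"rz": 0,"grip": 0},{"dx": 0.002,"dy": 0,"dz": -0.007,"rx": 0,"ry": 0,"rz": 0,"grip": 0},{"dx": 0.003,"dy": 0,"dz": -0.0105,"rx": 0,"ry": 0,"rz": 0,"grip": 0},{"dx": 0.0035,"dy": 0,"dz": -0.014,"rx": 0,"ry": 0,"rz": 0,"grip": 0},{"dx": 0.004,"dy": 0,"dz": -0.0175,"rx": 0,"ry": 0,"rz": 0,"grip": 0}]'

```text
t: 15.3
ee_pos: [0.5709, -0.2414, 0.0623]
eef_rot: [-89.8, -0.1, -89.1]
contact_force: [10.8, 3.6, -1.1]
finger_gap: 0.0002
```

The force rose to about 11 N, so it may have seated. I'll check before pushing further.

```bash
python3 - <<'E'
from plant import ctrl,optics
from h import *
import cv2,pickle
F=[]
s=ctrl.observe();print(s['t'],s['ee_pos'],s['contact_force'],s['torque'])
im=optics.snapshot('side');cv2.imwrite('pics/s10.png',cv2.resize(im[210:300,300:400],None,fx=7,fy=6.6,interpolation=2)[:,:,::-1])
s=ctrl.observe();print(s['t'],s['ee_pos'],s['contact_force'],s['torque'])
im=optics.snapshot('top');cv2.imwrite('pics/t10.png',cv2.resize(im[205:310,280:470],(785,434),interpolation=2)[:,:,::-1])
s=ctrl.observe();print(s['t'],s['ee_pos'],s['contact_force'],s['torque'])
E
```

```text
15.3 [ 0.5709 -0.2414  0.0623] [10.8298  3.5577 -1.129 ] [ 0.5164 -1.865  -0.0834]
15.35 [ 0.5708 -0.2416  0.0623] [ 8.1184  3.3659 -1.9087] [ 0.4069 -1.289  -0.0444]
15.4 [ 0.571  -0.2416  0.0623] [ 6.8485  1.2546 -1.6625] [ 0.3102 -1.0671 -0.0336]
```

View pics/s10.png

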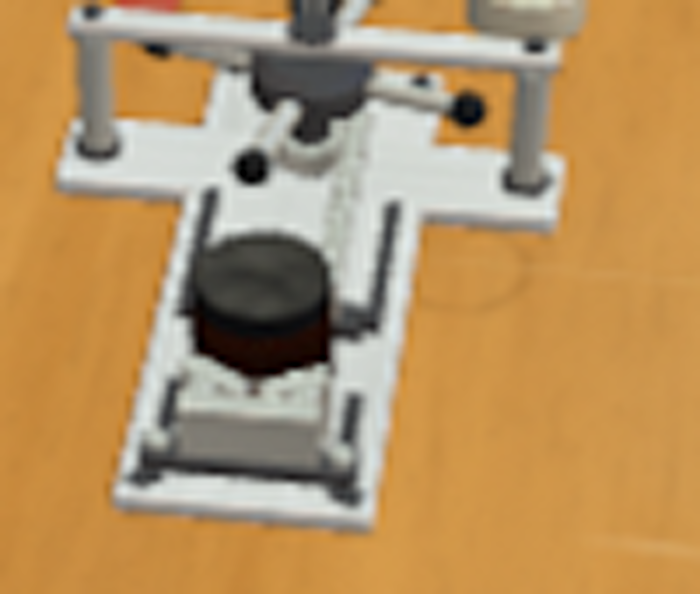

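View pics/t10.png

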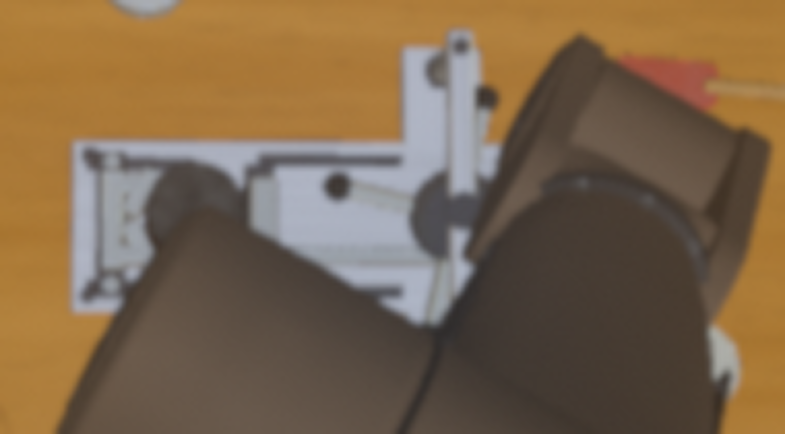

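```bash
python3 - <<'E'
from plant import ctrl,optics
from h import *
c=optics.calibration('top');f=785/190
g=lambda u,v,z:ray(c,(280+u/f-.4,205+v/f-.4),z)
print('lidL',g(146,208,.09),'lidR',g(241,208,.09),'lid top',g(195,162,.09),'jaw',g(248,190,.051),'ball',[np.degrees(np.arctan2(*(g(u,v,.075)[:2]-C)[::-1])) for u,v in((338,186),(486,97))])
s=ctrl.observe();print(s['contact_force'],s['ee_pos'])
E
```

```text
lidL [0.5658 0.0275 0.09  ] lidR [ 0.567  -0.0354  0.09  ] lid top [ 0.5972 -0.0045  0.09  ] jaw [ 0.5842 -0.0419  0.051 ] ball [np.float64(76.86529593106914), np.float64(-14.858882861206725)]
[ 6.8485  1.2546 -1.6625] [ 0.571  -0.2416  0.0623]
```

>>> move_arm --plan '[{"dx": 0,"dy": 0,"dz": 0,"rx": 0,"ry": 0,"rz": 0,"grip": 0},{"dx": 0,"dy": 0,"dz": 0,"rx": 0,"ry": 0,"rz": 0,"grip": 0},{"dx": 0,"dy": 0,"dz": -0.0003,"rx": 0,"ry": 0,"rz": 0,"grip": 0},{"dx": 0,"dy": 0,"dz": -0.0005,"rx": 0,"ry": 0,"rz": 0,"grip": 0},{"dx": 0,"dy": 0,"dz": -0.0005,"rx": 0,"ry": 0,"rz": 0,"grip": 0}]'

```text
t: 15.9
ee_pos: [0.5709, -0.2415, 0.0623]
eef_rot: [-89.8, -0.1, -89.1]
contact_force: [8.9, 2.7, -2.1]
finger_gap: 0.0004
```

>>> move_arm --plan '[{"dx": 0,"dy": 0,"dz": -0.0003,"rx": 0,"ry": 0,"rz": 0,"grip": 0},{"dx": 0,"dy": 0,"dz": -0.0006,"rx": 0,"ry": 0,"rz": 0,"grip": 0},{"dx": 0,"dy": 0,"dz": -0.0006,"rx": 0,"ry": 0,"rz": 0,"grip": 0},{"dx": 0,"dy": 0,"dz": -0.0006,"rx": 0,"ry": 0,"rz": 0,"grip": 0},{"dx": 0,"dy": 0,"dz": -0.0006,"rx": 0,"ry": 0,"rz": 0,"grip": 0}]'

```text
t: 16.4
ee_pos: [0.5707, -0.2415, 0.0624]
eef_rot: [-89.7, -0.1, -89.1]
contact_force: [10.0, 3.1, -2.9]
finger_gap: -0.0002
```

>>> move_arm --plan '[{"dx": 0,"dy": 0,"dz": -0.0004,"rx": 0,"ry": 0,"rz": 0,"grip": 0},{"dx": 0,"dy": 0,"dz": -0.0008,"rx": 0,"ry": 0,"rz": 0,"grip": 0},{"dx": 0,"dy": 0,"dz": -0.0008,"rx": 0,"ry": 0,"rz": 0,"grip": 0},{"dx": 0,"dy": 0,"dz": -0.0008,"rx": 0,"ry": 0,"rz": 0,"grip": 0},{"dx": 0,"dy": 0,"dz": -0.0008,"rx": 0,"ry": 0,"rz": 0,"grip": 0}]'

```text
t: 16.9
ee_pos: [0.5704, -0.2416, 0.0624]
eef_rot: [-89.7, -0.1, -89.1]
contact_force: [13.1, 3.9, -3.4]
finger_gap: 0.0002
```

>>> move_arm --plan '[{"dx": 0,"dy": 0,"dz": 0.002,"rx": 0,"ry": 0,"rz": 0,"grip": 0},{"dx": 0,"dy": 0,"dz": 0.006,"rx": 0,"ry": 0,"rz": 0,"grip": 0},{"dx": 0.003,"dy": -0.01,"dz": 0.01,"rx": 0,"ry": 0,"rz": 0,"grip": 0},{"dx": 0.005,"dy": -0.04,"dz": 0.01,"rx": 0,"ry": 0,"rz": 0,"grip": 0},{"dx": 0.005,"dy": -0.08,"dz": 0.01,"rx": 0,"ry": 0,"rz": 0,"grip": 0}]'

```text
t: 17.4
ee_pos: [0.5779, -0.2463, 0.1416]
eef_rot: [-90.2, 0.1, -89.1]
contact_force: [-0.4, 0.2, 0.8]
finger_gap: 0.0001
```

>>> move_arm --plan '[{"dx": -0.03,"dy": -0.03,"dz": 0,"rx": 0,"ry": 0,"rz": 0,"grip": 0},{"dx": -0.07,"dy": -0.06,"dz": 0,"rx": 0,"ry": 0,"rz": 0,"grip": 0},{"dx": -0.11,"dy": -0.08,"dz": 0,"rx": 0,"ry": 0,"rz": 0,"grip": 0},{"dx": -0.13,"dy": -0.08,"dz": 0,"rx": 0,"ry": 0,"rz": 0,"grip": 0},{"dx": -0.13,"dy": -0.08,"dz": 0,"rx": 0,"ry": 0,"rz": 0,"grip": 0}]'

```text
t: 17.9
ee_pos: [0.5763, -0.1141, 0.2231]
eef_rot: [-89.9, -0.0, -88.9]
contact_force: [0.2, 0.3, 0.3]
finger_gap: 0.0001
```

```bash
python3 - <<'E'
from plant import ctrl,optics
from h import *
import cv2,pickle
s=ctrl.observe();print(s['t'],s['ee_pos'],s['contact_force'],s['finger_gap'])
c=optics.calibration('wrist');im=optics.snapshot('wrist');cv2.imwrite('pics/w11.png',im[:,:,::-1]);pickle.dump(c,open('w11.pkl','wb'))
im=optics.snapshot('side');cv2.imwrite('pics/s11.png',cv2.resize(im[210:300,300:400],None,fx=7,fy=6.6,interpolation=2)[:,:,::-1])
E
```

```text
17.9 [ 0.5763 -0.1141  0.2231] [0.1512 0.3061 0.2953] 0.00013137129880400115
```

View pics/w11.png

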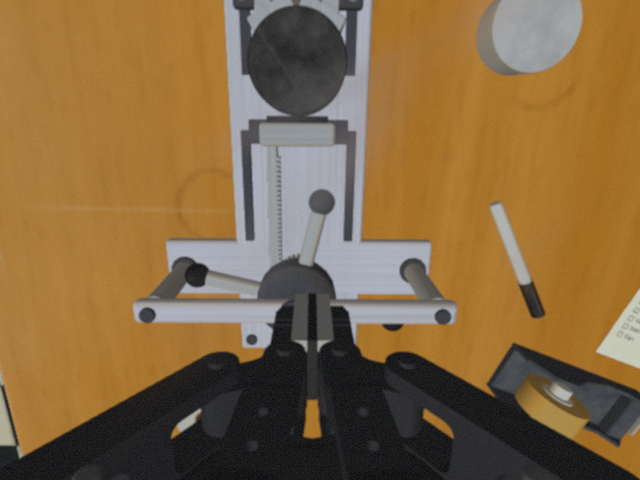

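View pics/s11.png

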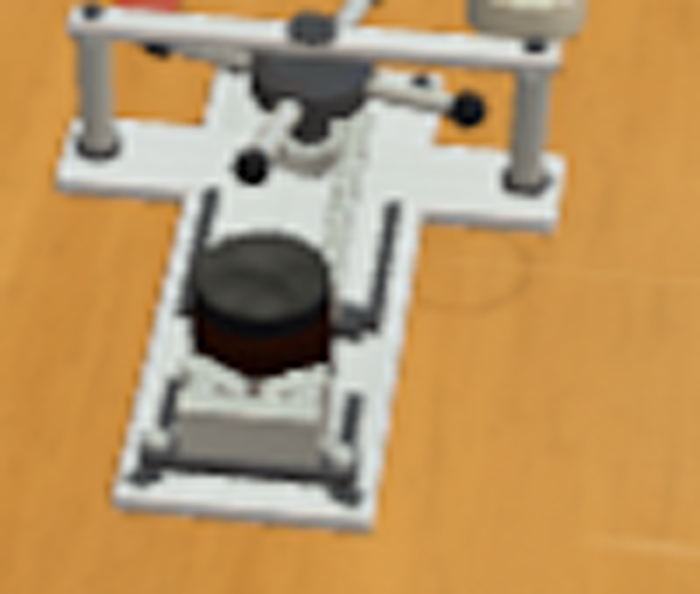

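The jar is upright between jaw and V-block, with its lid at (297,60) in the wrist picture. One closer look at the V-block contact.

>>> move_arm --plan '[{"dx": -0.04,"dy": 0,"dz": 0,"rx": 0,"ry": 0,"rz": 0,"grip": 0},{"dx": -0.075,"dy": 0,"dz": -0.005,"rx": 0,"ry": 0,"rz": 0,"grip": 0},{"dx": -0.08,"dy": 0,"dz": -0.01,"rx": 0,"ry": 0,"rz": 0,"grip": 0},{"dx": -0.08,"dy": 0,"dz": -0.01,"rx": 0,"ry": 0,"rz": 0,"grip": 0},{"dx": -0.08,"dy": 0,"dz": -0.01,"rx": 0,"ry": 0,"rz": 0,"grip": 0}]'

```text
t: 18.5
ee_pos: [0.5654, -0.0376, 0.2213]
eef_rot: [-90.0, -0.0, -89.1]
contact_force: [-0.2, -0.1, 0.1]
finger_gap: -0.0002
```

```bash
python3 - <<'E'
from plant import ctrl,optics
from h import *
import cv2,pickle
s=ctrl.observe();print(s['t'],s['ee_pos'],s['contact_force'],s['finger_gap'])
c=optics.calibration('wrist');im=optics.snapshot('wrist');cv2.imwrite('pics/w12.png',im[:,:,::-1]);pickle.dump(c,open('w12.pkl','wb'))
E
```

```text
18.5 [ 0.5654 -0.0376  0.2213] [-0.1976 -0.0715  0.0996] -0.00024038518245732537
```

View pics/w12.png

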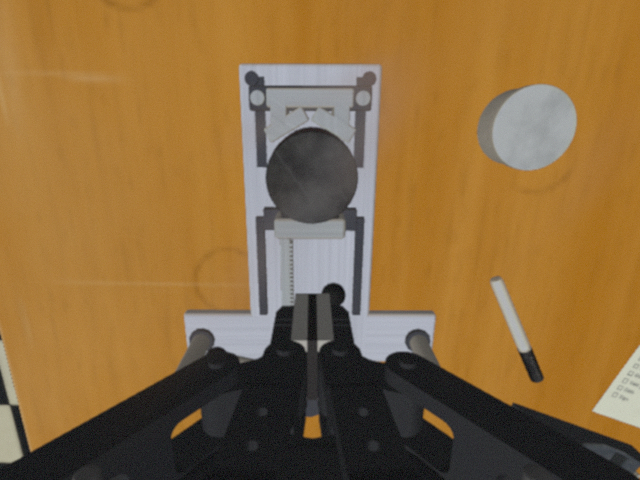

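```bash
python3 - <<'E'
from h import *
import pickle,cv2
c=pickle.load(open('w12.pkl','rb'))
print('lid',ray(c,(312,175),.09))
for uv in((268,140),(353,141),(310,117)):print(ray(c,uv,.054))
im=cv2.imread('pics/w12.png')[60:250,230:400];cv2.imwrite('pics/w12c.png',cv2.resize(im,None,fx=3.1,fy=3.1,interpolation=2))
E
```

```text
lid [ 0.5661 -0.0004  0.09  ]
[0.532  0.0207 0.054 ]
[0.5974 0.0209 0.054 ]
[0.5641 0.0381 0.054 ]
```

View pics/w12c.png

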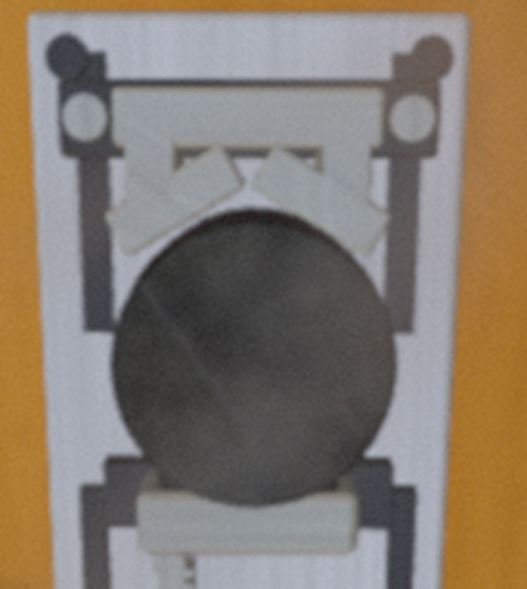

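```bash
python3 - <<'E'
from plant import ctrl
print(ctrl.finish_job())
E
```

```text
the job is handed in; nothing more can be done
None
```

I stood the amber jar upright on the clamp's base plate, let go of it, and wound the capstan about 168° clockwise by pushing three spokes in turn on its right side. The jar is now held against the V-block, the gripper is clear of everything, and I handed the job in at about 18.5 s.

**Seating:** The push rose from about 5 N of running friction to about 12–13 N, with almost no further movement. By your figures that puts roughly 25–30 N on the jar.

**Last wrist view:**
- The jar is upright against both V faces and the jaw.
- Its axis is within about 1 mm of where I worked out it should seat.
- It measured about 1.6 mm off the V-block's centre line sideways, which is within the camera error.

**Disagreements and limits:**
- The top camera read about 4–5 mm lower in y than the wrist camera, so I used the wrist readings.
- The grip force is worked out from the push, not measured on the jar. It is uncertain by several newtons, because the friction came out a little above the stated value.

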